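# Feed a seal-block tray through a spring-gated chute

### The arm

A 6-joint arm with a two-finger parallel gripper is mounted at the origin on a cart in front of the work surface, level with it; the furniture and walls round the work are solid. World frame = base frame: x ahead of the robot, y to its left, z up, the work surface at z = 0. Lengths are in mm, angles in rad, forces in N, time in s.
With the tool pointing down it reaches from about 300 to 775 mm from the base axis. Payload 14.6 kg.
Tool frame: the origin (TCP) lies between the finger pads; the fingertips stand 14 mm ahead of it and the grasp point (between the pads) lies 5 mm behind it; x points along the fingers, z is the direction in which the jaws open and shut, and the axes are right-handed (so a half turn about x gives the same grasp; the last joint's range is limited). The gripper opens to 94 mm and grips with 3 to 60 N. Pads are 16 mm wide; open, the fingers measure 119 mm over their backs; the gripper's body (75 mm by 177 mm) begins 78 mm behind the grasp point.
Start: joints at [1.168, 0.3, 1.521, -0, 1.321, -0.067], TCP at [181.236, 519.272, 219.446] pointing down, gripper open.
Joint ranges: [-3.03, 3.03], [-0.79, 2.21], [0.23, 2.52], [-1.04, 4.18], [0, 3.07], [-2.55, 2.55]. Speed limits (rad/s): [2.22, 2.22, 2.57, 3.14, 3.14, 3.14].

### API

Orientations are given as a unit quaternion [x, y, z, w].
In Python, from cell import sense, capture, camera_params, close_job gives the robot as it stands.
- The arm moves only by the tool arm_command, never from a script. Its argument "increments" is text: rows parted by semicolons, each of 5 numbers parted by spaces: the opening, from -1 (shut) to 1 (fully open), then the shift along the world's x, y, z in cm, then the turn about the world's z in rad. A call has 1 to 5 rows; each row is the pose to reach, as a shift and turn from the pose commanded when the call began; what a row does not reach only later rows make up. A row lasts 1/12 s, in which the tool goes at most 41.7 mm and 7.16 degrees, less where a joint would pass 70% of its speed; a pose out of reach is approached as far as the arm can. A call with a gripper value outside its range is refused whole. The fingers move at their own pace and stop on an object; "grip_force" is the grip in N (left out, the last holds). Time passes only in rows, so rows that repeat a pose let the fingers close. It gives the time, the measured TCP pose, the force and the opening at its end, in the units of the state.
- sense(): the state, without advancing time (a new reading comes with each control period).
- capture(name): name is "scene" or "top" or "wrist"; returns (picture, depth): 420x560x3 uint8, blue, green, red; 420x560 float32, mm along the optical axis (not along the pixel's ray), 0 where there is no reading.
- camera_params(name): a dict with "K" (3x3 intrinsics, pixels), "R" (3x3) and "t" (3): a world point X has camera coordinates R X + t; the wrist camera has in their place "tool_from_camera" (4x4, takes a point from camera to tool coordinates, whose origin is the TCP and whose axes are the tool frame's). Camera axes: x right, y down, z forward; pixel columns grow to the right and rows downward; lengths in mm; the calibration is good to about 2 mm. A picture is of the moment at which its call begins: read the wrist's pose just before it. camera_params takes no time and is no camera call.
- close_job(): hands the job in, once; it reports no verdict.
The state is a dict: "time_s": time; "joints": joint angles; "dq": joint speeds; "joint_torque": joint torques, N m; "tcp_pos": TCP position; "ee_rot": TCP orientation; "contact_force": force on the tool from outside, world axes, zero at the start; "wrist_torque": the same for the moment, N m; "grip_width": opening from 0.0 (shut) to 1.0 (fully open).
Only numpy, scipy, OpenCV 4.12 (cv2) and the standard library are available. Lean on these libraries where they do the work, as an engineer would, in place of code of your own. Each camera call takes 0.05 s, during which the arm holds its last target. There are 200 camera calls.

### The job

Press the yellow release bar down with one fingertip so that the red gate swings up and, keeping it held open, use the other fingertip to push the blue tray with its seal block along the chute by its tall rear plate, until it is fully home against the end stop; the gate must not touch the tray. Then let go of the bar so that the gate drops shut behind the tray box, and move clear. Only push and press: nothing is gripped or lifted, the block stays in the tray, and the jar, the aluminium nest and the hose fitting are left where they stand.

Things in the scene. Friction and masses are not known exactly. Their poses are not given: they have to be found in the camera images.
- chute: Fixed grey base (305x140x6 mm) with a lane. Origin: on the table, lane centre line, under the gate blade; x along the lane in push direction, y left, z up. Lane: floor 6 mm above the table, y -32 to 32, x -215 (open) to 75 (end stop, 40 mm high). Walls 5 mm thick, tops at 30 mm. Pivot posts at x -209 and 14, y -45, 50 mm high. Base reaches y -97 (bar side) and 43.
- gate (a joint): Gate angle about its pivot (parallel to chute x, at chute y -44, z 40 mm). 0 = shut, blade down in the lane; grows as the bar is pressed down and the blade swings up; hard stop 0.75 rad. A spring shuts it: about 2 N on the bar near shut, 4 N at 0.6. From 0.4 the blade clears the tray box; 0.5 to 0.65 is good. Pushing the tray against it does not open it.
- gate_bar (a point): Middle of the top of the yellow release bar when shut; turns with the gate. Round bar 18 mm thick along the lane, chute x -205 to -12, y -74 mm (stays there within 1 mm), beside the lane. Press it anywhere along its length; a fingertip can slide along it. Top above the table: 59 mm shut, 43 at 0.5 rad, 40 at 0.6 rad.
- gate_blade (a point): Middle of the lower edge of the red gate blade; turns with the gate. Shut: chute x -4 to 4, y -16 to 8 mm, lower edge 22 mm above the table. At 0.6 rad its lowest corner is 41 mm above the table.
- tray: Loose blue tray, about 0.16 kg, x axis along the lane. Origin: underside centre of its open box (56 along x, 60 wide, 26 mm high). A flat neck 4 mm high leads back 45 mm to an upright push plate (x -79 to -73, 50 wide, 68 mm high). Home: origin at chute x 47 mm; the shut blade then stands free in the gap between box and plate, so the plate never passes the gate.
- tray_push (a point): Middle of the rear face of the tray's push plate, the face to push: 50 mm wide, 68 mm high. The point is 79 mm behind the tray's origin, 36 mm above its underside. A fingertip at chute y -25 to 20 mm pushes it straight, as the walls guide the tray.
- tray_front (a point): Middle of the tray box's front face, 28 mm ahead of the tray's origin, 13 mm above its underside; it meets the end stop at chute x = 75 mm.
- end_stop (a point): Centre of the face of the end stop, at chute x = 75 mm, 20 mm above the table.
- block: Loose aluminium seal block with a red seal in its top, 44 x 50 x 18 mm, 0.1 kg, lying in the tray box on its 3 mm floor; it rides along. Origin at the centre of its underside.
- jar: Bystander: small clear sample jar with red seals, 35 mm across, 48 mm high, standing beyond the far wall of the chute. Origin: centre of its underside.
- nest: Bystander: aluminium nest cylinder with a brass nipple, 47 mm thick, 51 mm high, beyond the far wall of the chute. Origin: underside.
- fitting: Bystander: push-in hose fitting, brass, black and blue, 12 x 32 x 14 mm, lying on the table on the bar side of the chute. Origin: centre of its underside.
There are look-alikes about, which are no part of the job. There is more than one size of the tray; the job needs the largest.

How it is judged:
By the outcome, as a careful person would: the job done as asked, in the order asked, and still so for the second after the job is handed in, with the robot touching nothing.
It also fails if it takes over 35 s, if anything falls off the work surface, if the arm or the gripper's body presses on something with over 40 N, if the wrist force passes 120 N, or if a joint passes its speed limit or range.

## Working session

There is one attempt and no reset: what is moved stays moved. The work goes in short steps, Python scripts to look and compute and a tool call to move; the robot and the scene stay as the last step left them, time stands still between calls to the robot, and variables do not carry over. Pictures are saved under pics/ and viewed, about 8 in all and at most 12, crops included, and the job is handed in when it is done.

Besides the shell and the picture viewer there is one more tool, called after "Emit:" by a JSON object that holds its "method" and its "body", one argument or row to a line. arm_command: Moves the arm, as the interface text tells. Its arguments: {"type":"object","properties":{"increments":{"type":"string"},"grip_force":{"type":"number"}},"required":["increments"]}

```bash
mkdir -p pics
cat > h.py <<'E'
import numpy as np,cv2
from cell import *
def world(name,d,u,v):
    p=camera_params(name);K,R,t=[np.array(p[k]) for k in('K','R','t')]
    z=d[v,u];c=np.array([(u-K[0,2])/K[0,0]*z,(v-K[1,2])/K[1,1]*z,z]);return R.T@(c-t)
def proj(name,X):
    p=camera_params(name);K,R,t=[np.array(p[k]) for k in('K','R','t')]
    c=K@(R@np.array(X,float)+t);return c[:2]/c[2]
E
python3 - <<'E'
from h import *
for n in('scene','top'):
    i,d=capture(n);cv2.imwrite(f'pics/{n}0.png',i);np.savez(f'{n}0.npz',i=i,d=d)
s=sense();print(s)
E
```

```text
{'time_s': 0.1, 'joints': array([ 1.16840087e+00,  3.00423415e-01,  1.52154044e+00, -6.33325557e-07,
        1.32071105e+00, -6.65813951e-02]), 'dq': array([-1.52960111e-03, -6.26061248e-04,  2.57293796e-05,  7.52679551e-04,
       -4.07515560e-04, -2.43963097e-04]), 'joint_torque': array([ 3.28467686e-04, -5.32638180e+01, -3.53286767e+01,  7.09886360e-02,
        2.34214577e-02, -5.71043961e-05]), 'tcp_pos': array([181.14756206, 519.06561654, 218.92967206]), 'ee_rot': array([-0.40960922,  0.57685373,  0.40920827,  0.57620192]), 'contact_force': array([-0.16786005,  0.23668368, -0.29998931]), 'wrist_torque': array([ 0.00971107, -0.03822684, -0.04433556]), 'grip_width': 1.0030076724452788}
```

View pics/top0.png

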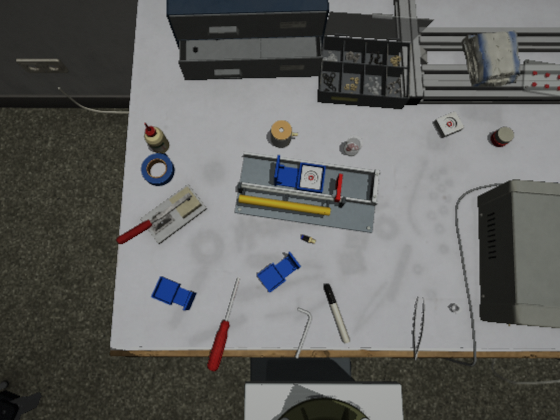

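View pics/scene0.png

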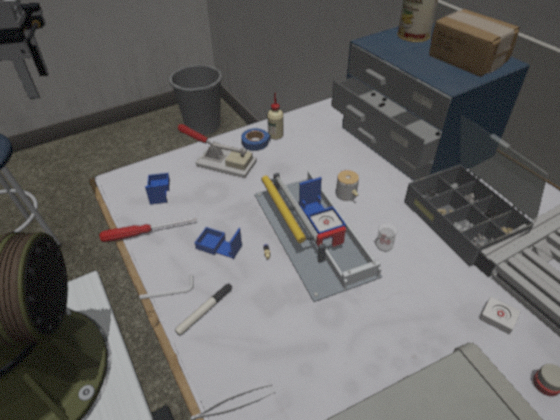

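The top view shows the chute in the middle. Its bar is at (285,206) and the red gate at (340,187). There are three blue trays: the one in the lane with a block at (300,178), and loose empty ones at (278,271) and (173,292). The lane tray with the seal block fits the job; I'll check its size.

```bash
cat > m.py <<'E'
from h import *
from scipy.ndimage import label
z=np.load('top0.npz');i,d=z['i'],z['d']
hsv=cv2.cvtColor(i,cv2.COLOR_BGR2HSV)
def pts(mask): 
    v,u=np.nonzero(mask&(d>0)); return np.array([world('top',d,a,b) for a,b in zip(u,v)])
yel=(abs(hsv[...,0].astype(int)-27)<6)&(hsv[...,1]>150)&(hsv[...,2]>60)
blue=(abs(hsv[...,0].astype(int)-113)<12)&(hsv[...,1]>150)
def big(m,n):
    l,k=label(m);s=np.bincount(l.ravel());s[0]=0
    return [l==j for j in np.argsort(-s)[:n]]
P=pts(big(yel,1)[0]);c,sz,a=cv2.minAreaRect(P[:,:2].astype(np.float32));print('bar',c,sz,a,'z',np.percentile(P[:,2],[5,50,95]),cv2.boxPoints((c,sz,a)))
for m in big(blue,5):
    Q=pts(m);v,u=np.nonzero(m);r=cv2.minAreaRect(Q[:,:2].astype(np.float32))
    print('blue px',u.mean(),v.mean(),len(u),r,'z',np.percentile(Q[:,2],[1,50,99]))
c=i[140:310,130:400];cv2.imwrite('pics/crop.png',cv2.resize(c,None,fx=2.9,fy=2.9,interpolation=cv2.INTER_CUBIC))
for uv in [(242,155),(378,173),(372,231),(235,215),(376,185),(240,260)]: print(uv,world('top',d,*uv).round(1))
print(proj('top',[181,519,219]),sense()['tcp_pos'])
E
python3 m.py
```

```text
bar (509.7569274902344, 75.65376281738281) (195.51321411132812, 16.220308303833008) 81.70230865478516 z [53.03992762 58.36819599 61.38791777] [[487.6238   -19.909058]
 [503.6743   -22.249908]
 [531.89     171.21658 ]
 [515.8396   173.55743 ]]
blue px 172.64591439688715 293.27367055771725 771 ((328.1781921386719, 308.4398193359375), (81.35382843017578, 44.69196701049805), 68.10325622558594) z [ 0.12970762  4.63005672 54.23822436]
blue px 277.7626666666667 272.272 750 ((373.8633728027344, 90.01873016357422), (45.11785125732422, 80.83196258544922), 36.60634994506836) z [1.26928876e-02 4.16729046e+00 5.43124433e+01]
blue px 293.1480406386067 175.93613933236574 689 ((582.5414428710938, 42.79473876953125), (108.54920196533203, 62.05596160888672), 81.36244201660156) z [ 7.88168614 13.27402998 76.52036355]Traceback (most recent call last):
  File "m.py", line 14, in <module>
    Q=pts(m);v,u=np.nonzero(m);r=cv2.minAreaRect(Q[:,:2].astype(np.float32))
  File "m.py", line 6, in pts
    v,u=np.nonzero(mask&(d>0)); return np.array([world('top',d,a,b) for a,b in zip(u,v)])
                                                 ~~~~~^^^^^^^^^^^^^
  File "h.py", line 4, in world
    p=camera_params(name);K,R,t=[np.array(p[k]) for k in('K','R','t')]
ValueError: time passes only in moves, steps and waits
```

```bash
cat > h.py <<'E'
import numpy as np,cv2
from cell import *
from scipy.spatial.transform import Rotation as Ro
D=np.array([-.1443,-.9895]);N=np.array([.9895,-.1443]);O=np.array([567.3,-42.4])
def cloud(name,d):
    p=camera_params(name);K,R,t=[np.array(p[k]) for k in('K','R','t')]
    v,u=np.indices(d.shape);c=np.stack([(u-K[0,2])/K[0,0]*d,(v-K[1,2])/K[1,1]*d,d],-1)
    return (c-t)@R
def tochute(X): q=X[...,:2]-O; return np.stack([q@D,q@N,X[...,2]],-1)
def toworld(x,y): return O+x*D+y*N
E
cat > m.py <<'E'
from h import *
z=np.load('top0.npz');i,d=z['i'],z['d']
C=tochute(cloud('top',d))
hsv=cv2.cvtColor(i,cv2.COLOR_BGR2HSV).astype(int);H,S=hsv[...,0],hsv[...,1]
near=(d>0)&(C[...,0]>-230)&(C[...,0]<100)&(C[...,1]>-110)&(C[...,1]<60)
def st(n,m):
    q=C[m&near];print(n,len(q),np.percentile(q,[2,50,98],axis=0).round(1).tolist())
red=((H<6)|(H>174))&(S>140)
st('blade',red&(C[...,0]>-25)&(C[...,0]<25)); blue=(abs(H-113)<12)&(S>150)
st('blue',blue); st('plate',blue&(C[...,2]>60)); st('box rim',blue&(C[...,2]>27)&(C[...,2]<40)&(C[...,0]>-110))
st('wallsR',(C[...,2]>24)&(C[...,2]<36)&(C[...,1]<-25)&(C[...,1]>-42)&(S<80))
st('wallsL',(C[...,2]>24)&(C[...,2]<36)&(C[...,1]>25)&(C[...,1]<45)&(S<80))
st('stop',(C[...,2]>36)&(C[...,0]>65)&(C[...,0]<95))
R=Ro.from_quat(sense()['ee_rot']).as_matrix();print(R.round(3))
p=sense()['tcp_pos'];print('target hi',toworld(-168,-36.5),'shift cm',(toworld(-168,-36.5)-p[:2])/10)
jaw=R[:2,2];print('turn',[np.angle(complex(*(s*N))/complex(*jaw)) for s in(1,-1)])
c=i[140:310,130:400];cv2.imwrite('pics/crop.png',cv2.resize(c,None,fx=2.9,fy=2.9,interpolation=cv2.INTER_CUBIC))
E
python3 m.py
```

```text
blade 121 [[-7.8, -47.9, 31.4], [-4.2, -20.8, 62.8], [1.9, 6.4, 65.5]]
blue 688 [[-139.4, -27.8, 8.4], [-105.3, 0.4, 13.3], [-35.6, 29.9, 75.9]]
plate 58 [[-140.6, -22.8, 63.8], [-138.0, -4.0, 74.8], [-135.7, 22.1, 77.5]]
box rim 154 [[-90.4, -28.0, 27.6], [-61.1, -0.8, 32.6], [-34.8, 30.5, 35.6]]
wallsR 303 [[-203.7, -36.1, 25.3], [-61.7, -33.6, 30.7], [80.5, -28.6, 34.8]]
wallsL 403 [[-211.1, 25.8, 24.5], [-67.0, 34.4, 30.3], [71.0, 38.0, 33.9]]
stop 166 [[71.0, -34.6, 36.8], [75.1, 0.5, 41.2], [80.6, 35.4, 45.1]]
[[-0.    -0.944  0.33 ]
 [-0.001  0.33   0.944]
 [-1.     0.    -0.001]]
target hi [555.42565 129.10295] shift cm [ 37.42780879 -38.99626665]
turn [np.float64(-1.379792898609802), np.float64(1.761799754979991)]
```

View pics/crop.png

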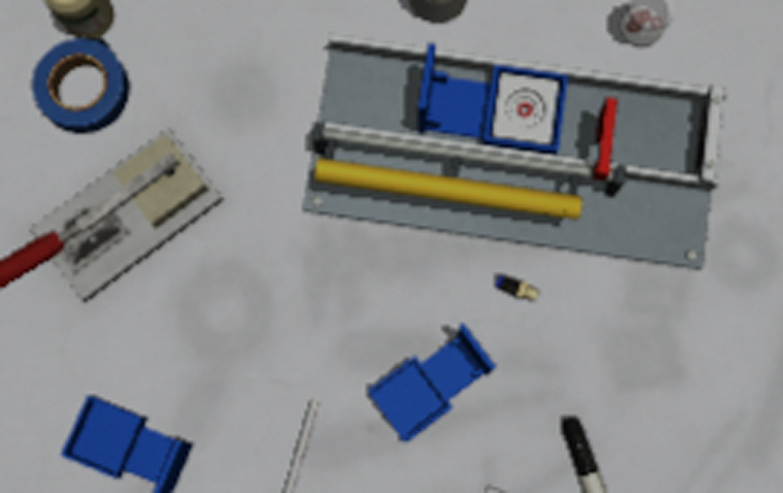

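The crop confirms the tray. The lane tray at crop (500,105) is the only one with a block, and it measures about 108x62 mm as required; the loose ones at (430,380) and (125,440) are about 81x45 mm. The chute fit agrees with the given geometry to about 2 mm: walls at y ±34, stop at 75. I'll move over now.

Emit:
{"method": "arm_command", "body": {
  "increments": "0.33 2.8 -2.9 0 -0.11; 0.33 5.6 -5.8 0 -0.22; 0.33 8.4 -8.7 0 -0.33; 0.33 11.2 -11.6 0 -0.44; 0.33 14 -14.5 0 -0.55"
}}

```text
time_s: 0.52
tcp_pos: [322.0, 372.7, 219.3]
ee_rot: [-0.236, 0.667, 0.236, 0.667]
contact_force: [1.5, 0.6, -1.0]
grip_width: 0.686
```

Emit:
{"method": "arm_command", "body": {
  "increments": "0.33 2.8 -2.9 0 -0.11; 0.33 5.6 -5.8 0 -0.22; 0.33 8.4 -8.7 0 -0.33; 0.33 11.2 -11.6 0 -0.44; 0.33 14 -14.5 0 -0.55"
}}

```text
time_s: 0.93
tcp_pos: [462.2, 227.5, 219.4]
ee_rot: [-0.046, 0.706, 0.046, 0.706]
contact_force: [-0.1, 0.9, 0.0]
grip_width: 0.668
```

Emit:
{"method": "arm_command", "body": {
  "increments": "0.33 2.5 -2.8 0 -0.08; 0.33 5 -5.6 0 -0.16; 0.33 7.6 -8.2 0 -0.22; 0.33 9.4 -10 -2 -0.28; 0.33 9.4 -10 -4 -0.28"
}}

```text
time_s: 1.35
tcp_pos: [557.9, 125.9, 179.0]
ee_rot: [0.054, 0.704, -0.054, 0.706]
contact_force: [-0.2, -0.7, -0.1]
grip_width: 0.664
```

```bash
cat > q.py <<'E'
from h import *
s=sense();p=s['tcp_pos'];R=Ro.from_quat(s['ee_rot']).as_matrix()
def q():
    c=tochute(np.array(p));w=s['grip_width']*94+12.5
    print('t',s['time_s'],'world',p.round(1),'chute',c.round(1),'tipz',(p+14*R[:,0]).round(1)[2],'fingers y',c[1]-w/2,c[1]+w/2,'turn',min((np.angle(complex(*(g*N))/complex(*R[:2,2])) for g in(1,-1)),key=abs),'F',s['contact_force'].round(1),'down',R[:,0].round(3))
q()
E
python3 q.py
```

```text
t 1.35 world [557.9 125.9 179. ] chute [-165.1  -33.6  179. ] tipz 165.0 fingers y -71.06067752868535 3.887441239365735 turn 0.007810787977912033 F [-0.2 -0.7 -0.1] down [ 0.002 -0.    -1.   ]
```

Emit:
{"method": "arm_command", "body": {
  "increments": "0.33 -0.3 0 -2.5 0.01; 0.33 -0.3 0 -5 0.01; 0.33 -0.3 0 -7.5 0.01; 0.33 -0.3 0 -9 0.01; 0.33 -0.3 0 -9 0.01"
}}

```text
time_s: 1.77
tcp_pos: [550.5, 128.9, 85.9]
ee_rot: [0.047, 0.708, -0.048, 0.703]
contact_force: [-0.6, -0.3, -0.3]
grip_width: 0.666
```

```bash
python3 q.py
python3 - <<'E'
from h import *
for n in('scene','wrist','top'):
    i,d=capture(n);np.savez(f'{n}1.npz',i=i,d=d)
    globals()[n]=i
a=scene[140:310,220:420]
cv2.imwrite('pics/c1.png',np.vstack([cv2.resize(a,(400,300)),cv2.resize(wrist,(400,300))]))
E
```

```text
t 1.7667 world [550.5 128.9  85.9] chute [-167.1  -41.4   85.9] tipz 71.9 fingers y -78.91738880832214 -3.855345105859371 turn -0.009711608918181002 F [-0.6 -0.3 -0.3] down [-0.006 -0.001 -1.   ]
```

View pics/c1.png

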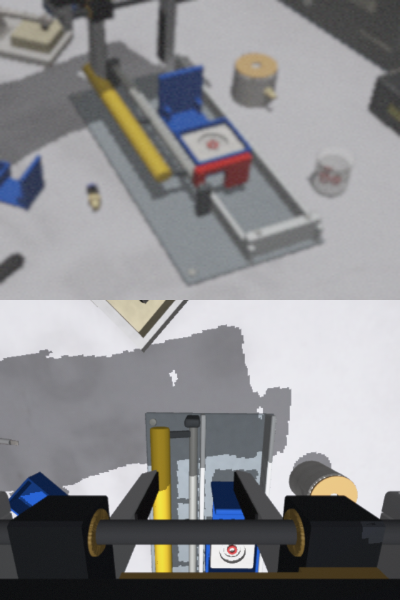

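The picture shows the left finger over the yellow bar and the right one behind the blue plate.

```bash
python3 q.py
python3 - <<'E'
from h import *
# bar and plate position relative to the tool from wrist depth
z=np.load('wrist1.npz');i,d=z['i'],z['d'];p=camera_params('wrist');K=np.array(p['K']);T=np.array(p['tool_from_camera'])
v,u=np.indices(d.shape);c=np.stack([(u-K[0,2])/K[0,0]*d,(v-K[1,2])/K[1,1]*d,d],-1)@T[:3,:3].T+T[:3,3]
h=cv2.cvtColor(i,cv2.COLOR_BGR2HSV).astype(int)
s=sense();R=Ro.from_quat(s['ee_rot']).as_matrix();W=c@R.T+s['tcp_pos'];C=tochute(W)
for n,m in(('bar',(abs(h[...,0]-27)<6)&(h[...,1]>150)),('blue',(abs(h[...,0]-113)<12)&(h[...,1]>150)&(C[...,1]>-40)&(C[...,1]<40))):
    m&=(d>0)&(C[...,0]>-215)&(C[...,0]<-10)&(abs(C[...,1])<100);print(n,m.sum(),np.percentile(C[m],[2,50,98],axis=0).round(1).tolist())
    if n=='bar':
        for lo,hi in((-205,-175),(-150,-100),(-100,-50)):
            k=m&(C[...,0]>lo)&(C[...,0]<hi);print(lo,np.percentile(C[k],[3,50,97],axis=0).round(1).tolist() if k.sum()>20 else 0)
E
```

```text
t 1.9167 world [552.7 129.4  90.4] chute [-167.8  -39.3   90.4] tipz 76.4 fingers y -76.75014604027471 -1.7524028642483955 turn -0.009827528183520458 F [ 0.1 -0.2 -0.4] down [ 0.001  0.    -1.   ]
bar 3891 [[-208.4, -79.0, 54.0], [-160.3, -69.8, 59.6], [-65.6, -63.1, 97.6]]
-205 [[-204.2, -79.0, 54.6], [-190.1, -70.2, 59.6], [-175.9, -50.2, 189.0]]
-150 [[-149.0, -78.5, 54.6], [-135.4, -69.8, 59.6], [-123.0, -63.5, 61.2]]
-100 [[-93.4, -78.9, 55.0], [-78.7, -70.6, 59.6], [-63.5, -63.6, 61.3]]
blue 2604 [[-163.8, -26.7, 11.3], [-141.6, -9.4, 34.9], [-37.9, 31.4, 122.9]]
```

Emit:
{"method": "arm_command", "body": {
  "increments": "0.33 0.35 0 -0.5 0.01; 0.33 0.35 0 -1.5 0.01; 0.33 0.35 0 -2.2 0.01; 0.33 0.35 0 -2.9 0.01; 0.33 0.35 0 -2.9 0.01"
}}

```text
time_s: 2.33
tcp_pos: [555.5, 129.3, 59.1]
ee_rot: [0.044, 0.706, -0.044, 0.705]
contact_force: [2.3, 0.5, 2.7]
grip_width: 0.664
```

Emit:
{"method": "arm_command", "body": {
  "increments": "0.33 0 0 -0.3 0; 0.33 0 0 -0.6 0; 0.33 0 0 -0.6 0; 0.33 0 0 -0.6 0; 0.33 0 0 -0.6 0"
}}

```text
time_s: 2.75
tcp_pos: [555.8, 129.3, 54.7]
ee_rot: [0.044, 0.706, -0.044, 0.706]
contact_force: [0.4, 0.0, 3.8]
grip_width: 0.663
```

```bash
python3 q.py
python3 - <<'E'
from h import *
i,d=capture('scene')
cv2.imwrite('pics/c2.png',cv2.resize(i[140:310,220:420],(600,510),interpolation=cv2.INTER_CUBIC))
E
```

```text
t 2.75 world [555.8 129.3  54.7] chute [-168.3  -36.1   54.7] tipz 40.7 fingers y -73.53324233065197 1.2861544509054 turn -0.01982314718152809 F [0.4 0.  3.8] down [ 0.  0. -1.]
```

View pics/c2.png

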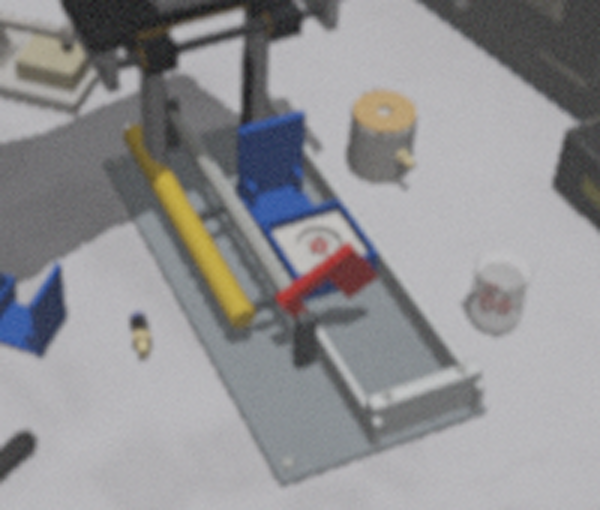

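The gate is open (red blade raised at (325,278)), with about 3.8 N on the bar at the tip height for 0.57 rad. Next I'll push along the lane.

Emit:
{"method": "arm_command", "body": {
  "increments": "0.33 -0.09 -0.6 0 -0.01; 0.33 -0.17 -1.2 0 -0.02; 0.33 -0.26 -1.8 0 -0.02; 0.33 -0.35 -2.4 0 -0.02; 0.33 -0.43 -2.97 0 -0.02"
}}

```text
time_s: 3.22
tcp_pos: [551.6, 99.0, 54.7]
ee_rot: [0.052, 0.705, -0.051, 0.706]
contact_force: [1.7, 5.1, 3.4]
grip_width: 0.664
```

Emit:
{"method": "arm_command", "body": {
  "increments": "0.33 -0.09 -0.6 0 0; 0.33 -0.17 -1.2 0 0; 0.33 -0.26 -1.8 0 0; 0.33 -0.35 -2.4 0 0; 0.33 -0.43 -2.97 0 0"
}}

```text
time_s: 3.63
tcp_pos: [547.3, 69.3, 54.7]
ee_rot: [0.052, 0.705, -0.051, 0.706]
contact_force: [3.0, 3.9, 5.0]
grip_width: 0.666
```

```bash
python3 q.py
```

```text
t 3.6333 world [547.3  69.3  54.7] chute [-107.6  -35.9   54.7] tipz 40.7 fingers y -73.47693358398035 1.599463571163966 turn 0.0007494091150649672 F [3.  3.9 5. ] down [ 0.001  0.001 -1.   ]
```

Emit:
{"method": "arm_command", "body": {
  "increments": "0.33 -0.09 -0.6 0 0; 0.33 -0.17 -1.2 0 0; 0.33 -0.26 -1.8 0 0; 0.33 -0.35 -2.4 0 0; 0.33 -0.43 -2.97 0 0"
}}

```text
time_s: 4.05
tcp_pos: [542.9, 39.6, 54.7]
ee_rot: [0.052, 0.705, -0.051, 0.705]
contact_force: [2.2, 4.6, 4.9]
grip_width: 0.666
```

Emit:
{"method": "arm_command", "body": {
  "increments": "0.33 -0.09 -0.6 0 0; 0.33 -0.17 -1.2 0 0; 0.33 -0.25 -1.7 0 0; 0.33 -0.32 -2.2 0 0; 0.33 -0.36 -2.5 0 0"
}}

```text
time_s: 4.47
tcp_pos: [539.3, 14.5, 54.7]
ee_rot: [0.052, 0.705, -0.051, 0.705]
contact_force: [2.8, 4.3, 5.6]
grip_width: 0.665
```

```bash
python3 q.py
python3 - <<'E'
from h import *
i,d=capture('scene')
cv2.imwrite('pics/c3.png',cv2.resize(i[140:310,220:420],(600,510),interpolation=cv2.INTER_CUBIC))
E
```

```text
t 4.4667 world [539.3  14.5  54.7] chute [-52.3 -35.9  54.7] tipz 40.7 fingers y -73.40705274243888 1.5617146941975832 turn 0.0009153436875442918 F [2.8 4.3 5.6] down [ 0.001  0.    -1.   ]
```

View pics/c3.png

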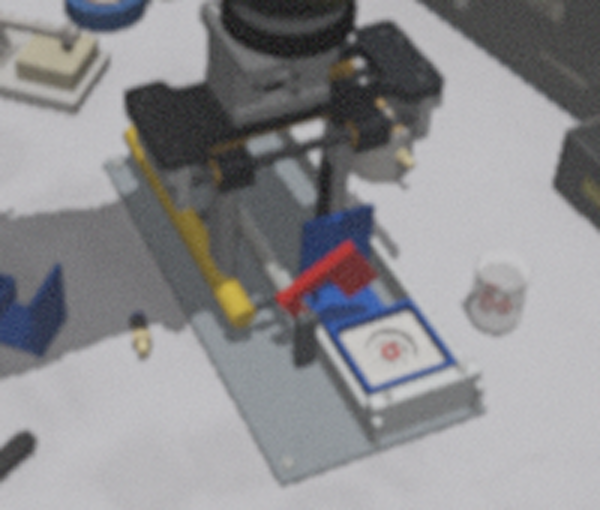

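The blade is still up and the tray box, at (390,350), is about 10 mm short of the stop. I'll go slowly now and watch the force.

Emit:
{"method": "arm_command", "body": {
  "increments": "0.33 -0.03 -0.2 0 0; 0.33 -0.06 -0.4 0 0; 0.33 -0.09 -0.6 0 0; 0.33 -0.11 -0.75 0 0; 0.33 -0.13 -0.9 0 0"
}}

```text
time_s: 4.93
tcp_pos: [538.2, 7.1, 54.9]
ee_rot: [0.052, 0.705, -0.05, 0.706]
contact_force: [1.7, 23.5, 10.3]
grip_width: 0.665
```

Emit:
{"method": "arm_command", "body": {
  "increments": "0.33 -0.01 -0.1 0 0; 0.33 -0.03 -0.2 0 0; 0.33 -0.04 -0.3 0 0"
}}

```text
time_s: 5.18
tcp_pos: [538.2, 6.6, 55.5]
ee_rot: [0.052, 0.705, -0.049, 0.706]
contact_force: [2.6, 41.2, 14.2]
grip_width: 0.665
```

The force rose to 41 N without further travel, so the tray is against the stop. I'll back off along the bar, keeping the gate held, and check.

Emit:
{"method": "arm_command", "body": {
  "increments": "0.33 0.06 0.4 0 0; 0.33 0.12 0.8 0 0; 0.33 0.18 1.2 0 0; 0.33 0.23 1.6 0 0; 0.33 0.23 1.6 0 0"
}}

```text
time_s: 5.6
tcp_pos: [539.8, 19.4, 54.4]
ee_rot: [0.051, 0.705, -0.051, 0.705]
contact_force: [3.3, -1.9, 4.0]
grip_width: 0.662
```

```bash
python3 q.py
python3 - <<'E'
from h import *
i,d=capture('scene');t,dt=capture('top');C=tochute(cloud('top',dt))
C2=tochute(cloud('scene',d))
for n,im,c,dd in(('top',t,C,dt),('scene',i,C2,d)):
    h=cv2.cvtColor(im,cv2.COLOR_BGR2HSV).astype(int)
    b=(abs(h[...,0]-113)<12)&(h[...,1]>150)&(dd>0)&(c[...,0]>-60)&(c[...,0]<90)&(abs(c[...,1])<40)
    r=b&(c[...,2]>28)&(c[...,2]<38)&(c[...,0]>10)
    print(n,b.sum(),np.percentile(c[b],[1,50,99],axis=0).round(1).tolist(),'rim',r.sum(),np.percentile(c[r],[2,50,98],axis=0).round(1).tolist() if r.sum() else 0)
cv2.imwrite('pics/c4.png',np.hstack([cv2.resize(i[170:310,280:400],(360,420),interpolation=cv2.INTER_CUBIC),cv2.resize(t[140:240,290:390],(420,420),interpolation=cv2.INTER_CUBIC)]))
E
```

```text
t 5.6 world [539.8  19.4  54.4] chute [-57.2 -36.1  54.4] tipz 40.4 fingers y -73.46385974825205 1.3031832792728721 turn 0.0001852404692687633 F [ 3.3 -1.9  4. ] down [-0. -0. -1.]Traceback (most recent call last):
  File "<stdin>", line 8, in <module>
    return _quantile_unchecked(
        a, q, axis, out, overwrite_input, method, keepdims, weights)
    return _ureduce(a,
                    func=_quantile_ureduce_func,
    ...<5 lines>...
                    overwrite_input=overwrite_input,
                    method=method)
    r = func(a, **kwargs)
    result = _quantile(arr,
                       quantiles=q,
    ...<2 lines>...
                       out=out,
                       weights=wgt)
    slices_having_nans = np.isnan(arr[-1, ...])
                                  ~~~^^^^^^^^^
IndexError: index -1 is out of bounds for axis 0 with size 0
```

```bash
cat > chk.py <<'E'
import sys
from h import *
i,d=capture('scene');c=tochute(cloud('scene',d));h=cv2.cvtColor(i,cv2.COLOR_BGR2HSV).astype(int)
def st(n,m): q=c[m&(d>0)];print(n,len(q),np.percentile(q,[2,50,98],axis=0).round(1).tolist() if len(q) else 0)
L=(abs(c[...,1])<34);b=(abs(h[...,0]-113)<14)&(h[...,1]>130)&L
st('rim',b&(c[...,2]>26)&(c[...,2]<38)&(c[...,0]>5)&(c[...,0]<95));st('plate',b&(c[...,2]>50)&(abs(c[...,0])<70))
st('block',(h[...,1]<60)&L&(c[...,2]>24)&(c[...,2]<32)&(c[...,0]>10)&(c[...,0]<74))
st('stop',L&(c[...,2]>36)&(c[...,0]>65)&(c[...,0]<95)&(h[...,1]<60))
cv2.imwrite(sys.argv[1],cv2.resize(i[160:310,250:410],(640,600),interpolation=cv2.INTER_CUBIC))
E
python3 chk.py pics/c5.png
```

```text
rim 72 [[13.3, -28.1, 27.7], [16.8, -13.1, 31.3], [54.8, 26.9, 33.7]]
plate 125 [[-36.0, -22.3, 54.4], [-31.4, -5.2, 71.0], [-29.8, 21.0, 75.4]]
block 470 [[17.0, -33.5, 24.2], [40.1, 0.2, 27.2], [62.5, 31.3, 31.5]]
stop 206 [[70.9, -31.7, 36.6], [77.2, -0.8, 40.0], [81.4, 32.4, 43.0]]
```

View pics/c5.png

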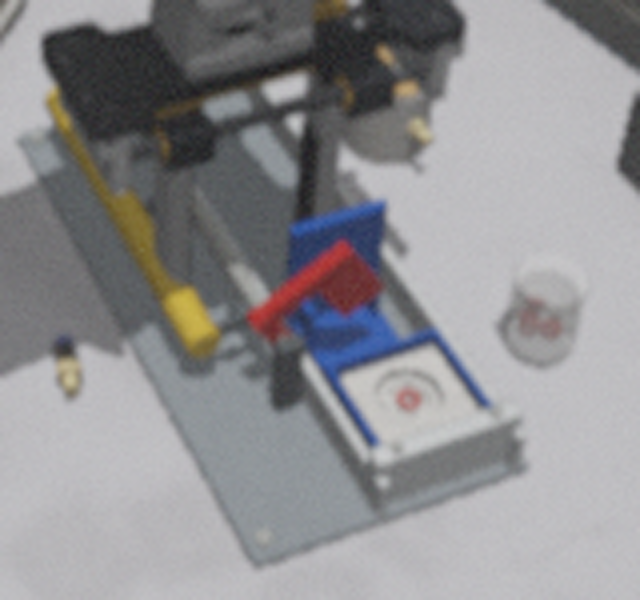

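The tray is home: the front rim is hidden against the stop at (450,435), the plate is at x of about -32, and the blade is clear over the gap. I'll release the bar.

Emit:
{"method": "arm_command", "body": {
  "increments": "0.33 0 0 0.6 0; 0.33 0 0 1.2 0; 0.33 0 0 1.8 0; 0.33 0 0 2.6 0; 0.33 0 0 3.8 0"
}}

```text
time_s: 6.17
tcp_pos: [538.9, 19.2, 92.4]
ee_rot: [0.051, 0.706, -0.051, 0.704]
contact_force: [-0.3, -0.2, -0.5]
grip_width: 0.666
```

Emit:
{"method": "arm_command", "body": {
  "increments": "0.33 0 0 2 0; 0.33 0 0 5 0; 0.33 0 0 8 0; 0.33 0 0 11 0; 0.33 0 0 14 0"
}}

```text
time_s: 6.58
tcp_pos: [539.2, 19.2, 234.7]
ee_rot: [0.051, 0.705, -0.051, 0.705]
contact_force: [0.5, -0.2, 0.7]
grip_width: 0.668
```

Emit:
{"method": "arm_command", "body": {
  "increments": "0.33 0 3 0 0; 0.33 0 6 0 0; 0.33 0 9 0 0; 0.33 0 12 0 0; 0.33 0 14 0 0"
}}

```text
time_s: 7.0
tcp_pos: [539.1, 161.4, 233.2]
ee_rot: [0.051, 0.705, -0.051, 0.705]
contact_force: [0.6, -0.1, -0.6]
grip_width: 0.665
```

Emit:
{"method": "arm_command", "body": {
  "increments": "0.33 0 0 0 0; 0.33 0 0 0 0; 0.33 0 0 0 0; 0.33 0 0 0 0"
}}

```text
time_s: 7.33
tcp_pos: [539.8, 158.2, 232.7]
ee_rot: [0.052, 0.705, -0.052, 0.705]
contact_force: [0.3, 0.1, -0.6]
grip_width: 0.664
```

```bash
python3 q.py; python3 chk.py pics/c6.png
```

```text
t 7.3333 world [539.8 158.2 232.7] chute [-194.5  -56.1  232.7] tipz 218.7 fingers y -93.55045202777312 -18.678906667472503 turn 0.0012600702208846281 F [ 0.3  0.1 -0.6] down [ 0. -0. -1.]
rim 76 [[14.0, -28.4, 27.9], [16.6, -9.9, 31.5], [54.5, 27.0, 34.7]]
plate 64 [[-33.6, -21.4, 51.8], [-31.3, -1.4, 72.2], [-29.2, 20.9, 76.0]]
block 449 [[16.3, -33.4, 24.3], [39.9, -0.3, 27.2], [62.6, 31.6, 31.2]]
stop 208 [[70.9, -32.5, 36.6], [77.2, -0.2, 39.9], [81.3, 32.8, 42.7]]
```

View pics/c6.png

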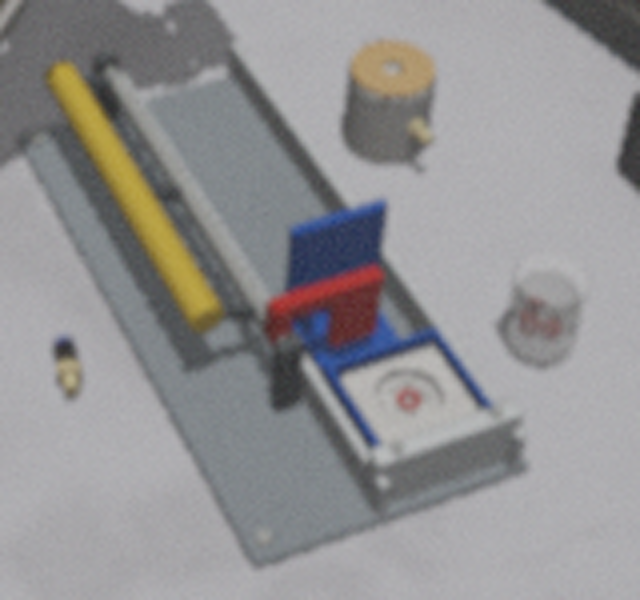

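The gate is shut at (350,310), between the box and the plate. The tray is still home, the bystanders have not moved and the arm is clear.

```bash
python3 -c "from cell import *;print(close_job())"
```

```text
the job is handed in; nothing more can be done
None
```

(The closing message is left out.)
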